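# Three clicks of walnuts

### The job

Take the steel bowl off its hook stand (its clip sits deep over the upturned tip, so lift it clear before drawing it away) and stand it upright on the worktop, centred under the outlet of the nut dispenser. Then turn the dispenser's paddle knob exactly three clicks clockwise, seen from above, so that three walnuts drop into the bowl, and leave the bowl standing there and the knob in its third click. Do not shift or tip the other things on the worktop.

Things in the scene. Friction and masses are not known exactly. Their poses are not given: they have to be found in the camera images.
- bowl: Loose round open steel bowl, 0.16 kg, 100 mm across, 60 mm high, wall 4 mm. Origin: centre of its underside, z up. A hanging clip stands on its -x side, joined to the rim by a flat arm 30 mm wide. At the start it hangs by the clip on the hook stand's tip, mouth up, sagging up to 5 degrees on the bowl side, its axes along the stand's, underside about 105 mm up.
- clip_top (a point): Centre of the top of the bowl's clip: x = -100 mm, z = 110 mm of the bowl, same axes. The clip is an upside-down U of 5 mm strip, 36 mm wide along y, 18 mm deep along x. Its slot is 8 mm wide, open below, its roof 5 mm under this point; the outer (-x) leg ends 50 mm under this point. Grip it from above across the 36 mm, some 15 mm below its top.
- hook_stand: Fixed steel stand. Origin: on the worktop at the foot of its post, z up. Base 110 x 90 x 10 mm (x -45 to +65 mm), post 158 mm high at x = -10 to 0 mm, flat arm 22 mm wide from the post's top towards +x (top face at z = 158 mm), ending in an upturned tip at x = +55 mm. The bowl hangs beyond the tip, on the +x side.
- hook_tip (a point): Top centre of the hook's upturned tip, 210 mm above the worktop (x = +55 mm of the stand). The tip is 6 mm thick along x, 22 mm wide along y. The clip reaches 45 mm down behind it: lift the bowl at least 50 mm before drawing it away.
- dispenser: Fixed nut dispenser. Origin: on the worktop under the drum's axis; z up, front is -x. Foot and column only at the back (x = 11 to 83 mm, 96 mm wide). Overhanging floor plate 176 (x) by 170 mm (y), z = 185 to 191 mm; clear drum 169 mm across up to z = 237 mm. Inside, eight compartments: the one over the outlet is empty at first, the others hold one walnut each.
- outlet (a point): Centre of the outlet's lower edge, 60 mm in front (-x) of the dispenser's axis, 165 mm above the worktop; same axes as the dispenser. The outlet is a collar of 53 mm outside diameter under the floor plate; walnuts fall straight down from it.
- knob (a joint): Angle of the paddle knob, rad: 0 at the start, growing clockwise seen from above. Eight detent clicks a turn, 0.785 rad each; let go, it snaps to the nearest click; passing a click takes about 0.1 N m. A stop prevents turning back beyond the start. Each click brings the next compartment over the outlet, and its walnut falls a little after the middle of the click.
- knob_top (a point): Top centre of the paddle knob, on the dispenser's vertical axis, 289 mm above the worktop. The paddle is an upright black bar 74 mm long, 12 mm thick, its sides free down to 41 mm below this point, where a disc of 52 mm diameter begins. The bar lies along this point's y axis, which turns with the knob (along the dispenser's y at angle 0).
- walnut_1: Loose walnut, a ball of 34 mm diameter, 18 g; origin at its centre. Starts in the drum; number 1 to come over the outlet when the knob is turned clockwise.
- walnut_2: Loose walnut, a ball of 34 mm diameter, 18 g; origin at its centre. Starts in the drum; number 2 to come over the outlet when the knob is turned clockwise.
- walnut_3: Loose walnut, a ball of 34 mm diameter, 18 g; origin at its centre. Starts in the drum; number 3 to come over the outlet when the knob is turned clockwise.
- walnut_4: Loose walnut, a ball of 34 mm diameter, 18 g; origin at its centre. Starts in the drum; number 4 to come over the outlet when the knob is turned clockwise.
- walnut_5: Loose walnut, a ball of 34 mm diameter, 18 g; origin at its centre. Starts in the drum; number 5 to come over the outlet when the knob is turned clockwise.
- walnut_6: Loose walnut, a ball of 34 mm diameter, 18 g; origin at its centre. Starts in the drum; number 6 to come over the outlet when the knob is turned clockwise.
- walnut_7: Loose walnut, a ball of 34 mm diameter, 18 g; origin at its centre. Starts in the drum; number 7 to come over the outlet when the knob is turned clockwise.
- salt_box: Bystander: upright carton 51 x 82 x 139 mm; loose, origin at the centre of its underside. Must not be shifted or tipped.
- mug: Bystander: mug with a few stripes, 96 mm high, about 93 mm across, 127 mm with its handle (on the -y side); loose, origin at the centre of its underside. Must not be shifted or tipped.
- shot_glass: Bystander: small clear tumbler, 46 mm across, 59 mm high; loose, origin at the centre of its underside. Must not be shifted or tipped.
- salt_shaker: Bystander: salt shaker, 44 mm across, 90 mm high; loose, origin at the centre of its underside. Must not be shifted or tipped.
- coffee_jar: Bystander: jar with a dark lid, 59 mm across, 95 mm high; loose, origin at the centre of its underside. Must not be shifted or tipped.
- cinnamon_jar: Bystander: spice jar with a coloured lid, 46 mm across, 106 mm high; loose, origin at the centre of its underside. Must not be shifted or tipped.

How it is judged:
By the outcome, as a careful person would: the job done as asked, in the order asked, and still so for the second after the job is handed in, with the robot touching nothing.
It also fails if it takes over 72 s, if anything falls off the work surface, if the arm or the gripper's body presses on something with over 40 N, if the wrist force passes 120 N, or if a joint passes its speed limit or range.

### The arm

A 6-joint arm with a two-finger parallel gripper is mounted at the origin on a cart in front of the work surface, level with it; the furniture and walls round the work are solid. World frame = base frame: x ahead of the robot, y to its left, z up, the work surface at z = 0. Lengths are in m, angles in rad, forces in N, time in s.
With the tool pointing down it reaches from about 0.325 to 0.775 m from the base axis. Payload 5.5 kg.
Tool frame: the origin (TCP) lies midway between the tips of the shut fingers; the grasp point (between the pads) lies r.hold_point_z behind it (r.hold_point_z is the distance from the TCP to the grasp point, in m); z points along the fingers, y is the line along which they close (so a half turn about z gives the same grasp; the last joint's range is limited). The gripper opens to 85 mm and grips with 20 to 120 N. Pads are 22 mm wide; open, the fingers measure 114 mm over their backs; the gripper's body (76 mm by 85 mm) begins 54 mm behind the grasp point. The pads swing forward as they close: fully open they stand 13 mm farther back than shut.
Start: joints at [1.189, 0.091, 1.231, -0, 1.82, -0.057], TCP at [0.191, 0.569, 0.231] pointing down, gripper open.
Joint ranges: [-2.87, 2.87], [-0.86, 2.18], [0.17, 2.46], [-1.51, 4.65], [0.06, 2.69], [-2.65, 2.65]. Speed limits (rad/s): [2.57, 2.57, 3.01, 3.14, 3.14, 3.14].

### API

Orientations are given as a unit quaternion [x, y, z, w].
In Python, from bench import r, cams gives the robot as it stands. The module is installed in compiled form; this text tells all that it offers.
- The arm moves only by the tool carry_out, never from a script. Its argument "plan" is a list of rows, each an object with "delta_pos": the shift along the tool's x, y, z in m, a list of three; "spin": the turn about the tool's z in rad; "hand": the opening, from -1 (shut) to 1 (fully open), so that 0 is half open. A call has exactly 8 rows; each row shifts and turns the commanded pose from where the row before left it, along the tool's axes as they then stand; what a row does not reach is not made up. A row lasts 1/8 s, in which the tool goes at most 62.5 mm and 10.7 degrees, less where a joint would pass 70% of its speed; a pose out of reach is approached as far as the arm can. A call with a gripper value outside its range is refused whole. The fingers move at their own pace and stop on an object; "force" is the grip in N (left out, the last holds). Time passes only in rows, so rows that do not move let the fingers close, or fill a call up. It gives the time, the measured TCP pose, the force, the opening and the grip force at its end, in the units of the state.
- r.state(): the state, without advancing time (a new reading comes with each control period).
- cams.capture(name): name is "side" or "top"; returns a dict with "pixels" (384x512x3 uint8, red, green, blue), "camera_matrix" (3x3 intrinsics, pixels), "rvec" (rotation vector, rad) and "tvec" (3), from world to camera coordinates, as OpenCV has them. Camera axes: x right, y down, z forward; pixel columns grow to the right and rows downward; lengths in m; the calibration is good to about 2 mm. A picture is of the moment at which its call begins. There is no depth.
- r.finish_job(): hands the job in; it is judged then, once.
The state is a dict: "time_s": time; "q": joint angles; "joint_vel": joint speeds; "joint_efforts": joint torques, N m; "tcp_pos": TCP position; "tool_rot": TCP orientation; "wrist_force": force on the tool from outside, world axes, zero at the start; "ft_torque": the same for the moment, N m; "opening": finger opening in m; "finger_force": force on a finger pad.
Only numpy, scipy, OpenCV 4.12 (cv2) and the standard library are available. Lean on these libraries where they do the work, as an engineer would, in place of code of your own. Each camera call takes 0.05 s, during which the arm holds its last target. There are 200 camera calls.

## Working session

There is one attempt and no reset: what is moved stays moved. The work goes in short steps, Python scripts to look and compute and a tool call to move; the robot and the scene stay as the last step left them, time stands still between calls to the robot, and variables do not carry over. Pictures are saved under pics/ and viewed, at most 13 in all, crops included, and the job is handed in when it is done.

Besides the shell and the picture viewer there is one more tool, called after "Request:" by a JSON object that holds its "op" and its "data". carry_out: Moves the arm, as the interface text tells. Its arguments: {"type":"object","properties":{"plan":{"type":"array","items":{"type":"object","properties":{"delta_pos":{"type":"array","items":{"type":"number"}},"spin":{"type":"number"},"hand":{"type":"number"}}}},"force":{"type":"number"}},"required":["plan"]}

```bash
mkdir -p pics
python3 - <<'E'
from bench import r,cams
import cv2,numpy as np,pickle
s=r.state()
for k in s: print(k,s[k])
print(r.hold_point_z)
for n in("side","top"):
    c=cams.capture(n);pickle.dump(c,open(n+'0.pkl','wb'))
    print(n,c['camera_matrix'],c['rvec'],c['tvec'])
    R=cv2.Rodrigues(np.array(c['rvec']))[0];print(-R.T@np.array(c['tvec']).ravel())
    cv2.imwrite(f'pics/{n}0.png',cv2.resize(c['pixels'][:,:,::-1],None,fx=1.5625,fy=1.5625,interpolation=cv2.INTER_CUBIC))
E
```

```text
time_s 0.0
q [ 1.18931146e+00  9.18798133e-02  1.23189486e+00  2.89347052e-05
  1.81982253e+00 -5.66921487e-02]
joint_vel [-0.00126637 -0.00133664  0.0016055   0.00042852 -0.00145622  0.00131681]
joint_efforts [ 7.83956020e-04 -4.58737350e+01 -4.18013048e+01  1.60360310e-04
  1.15400131e-02  1.15440034e-04]
tcp_pos [0.191347   0.56836349 0.23013327]
tool_rot [ 1.61679911e-01  9.86842744e-01 -9.75272948e-04 -2.31524854e-04]
wrist_force [ 0.42224066 -0.31573354 -0.01230854]
ft_torque [ 0.03383367 -0.04464258 -0.03790437]
finger_force 0.0
opening 0.08529857253486033
0.0187
side [[430.238299     0.         245.59399885]
 [  0.         430.238299   190.48952282]
 [  0.           0.           1.        ]] [ 2.19173576 -1.57541571  0.42192811] [-0.13610707  0.56691774  1.38213835]
[-0.13467155 -0.17612524  1.4836006 ]
top [[349.23094451   0.         253.91792587]
 [  0.         349.23094451 187.53207978]
 [  0.           0.           1.        ]] [ 2.15196016 -2.14667342  0.19525561] [0.01513189 0.58306571 1.45389848]
[0.34641294 0.05049608 1.5269131 ]
```

View pics/side0.png

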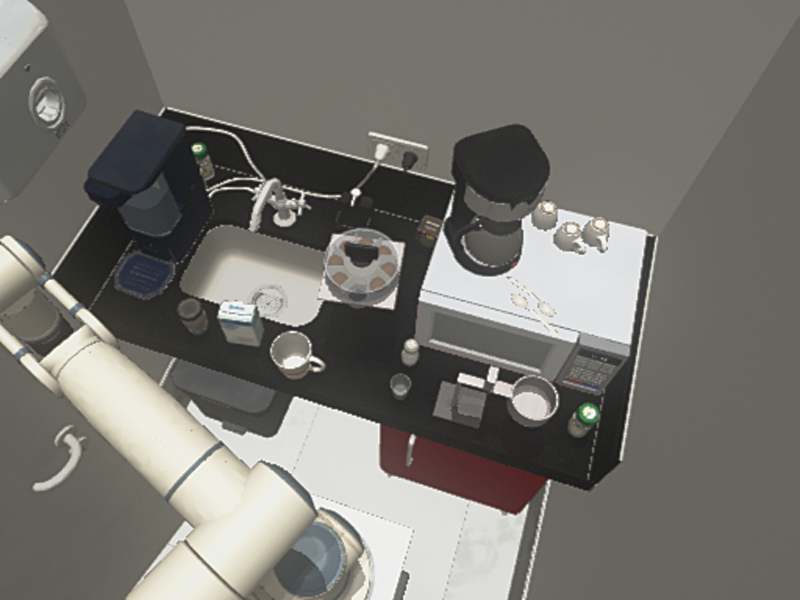

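View pics/top0.png

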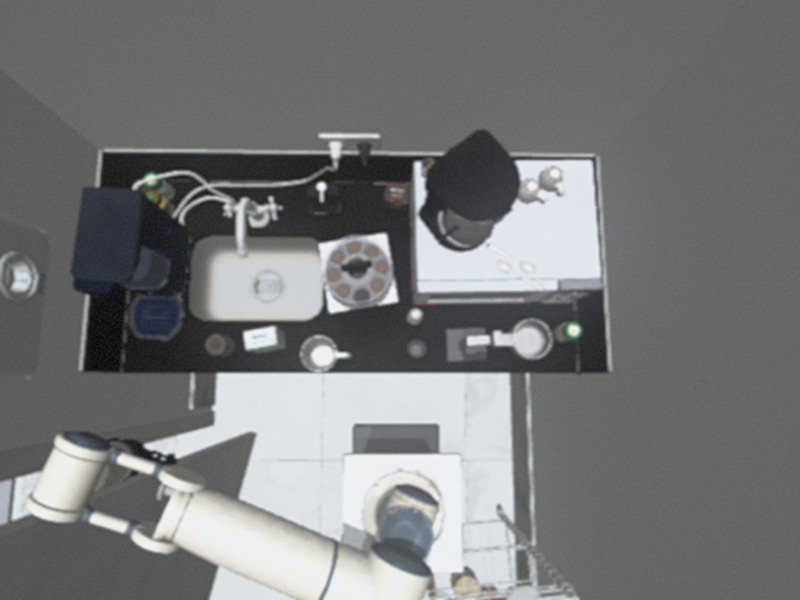

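The side view shows the dispenser at about (362,265), the stand at (462,400), the bowl at (533,400), and the glass and shaker at (400,385) and (410,352). In the top view the dispenser is at (358,270), the stand at (466,344), the bowl at (530,340) and the mug at (320,352). I'll zoom in next.

Run:
```python
import cv2,numpy as np,pickle
# side crop cols 200-400, rows 140-290 ; top crop cols 190-390, rows 140-245 ; x4 each
for n,(u,v,w,h) in dict(side=(200,140,200,150),top=(190,130,200,120)).items():
    p=pickle.load(open(n+'0.pkl','rb'))['pixels'][v:v+h,u:u+w,::-1]
    p=cv2.resize(p,None,fx=4,fy=4,interpolation=cv2.INTER_CUBIC)
    p=(255*(p/255.)**.6).astype(np.uint8)
    for i in range(0,w,20):
        cv2.putText(p,str(u+i),(i*4,10),0,.35,(0,255,255));cv2.line(p,(i*4,12),(i*4,18),(0,255,255))
    for i in range(0,h,20):
        cv2.putText(p,str(v+i),(0,i*4+4),0,.35,(0,255,255))
    cv2.imwrite(f'pics/{n}0c.png',p)
```

```text
(no output)
```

View pics/side0c.png

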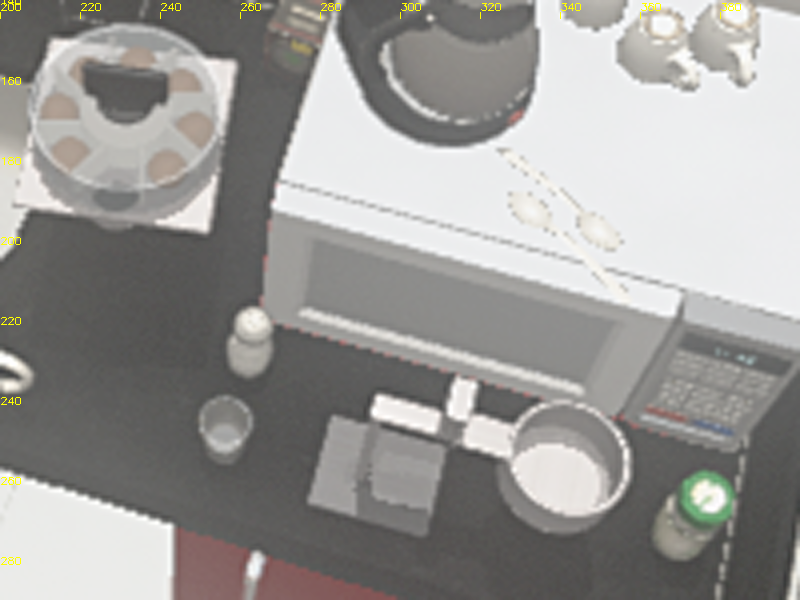

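View pics/top0c.png

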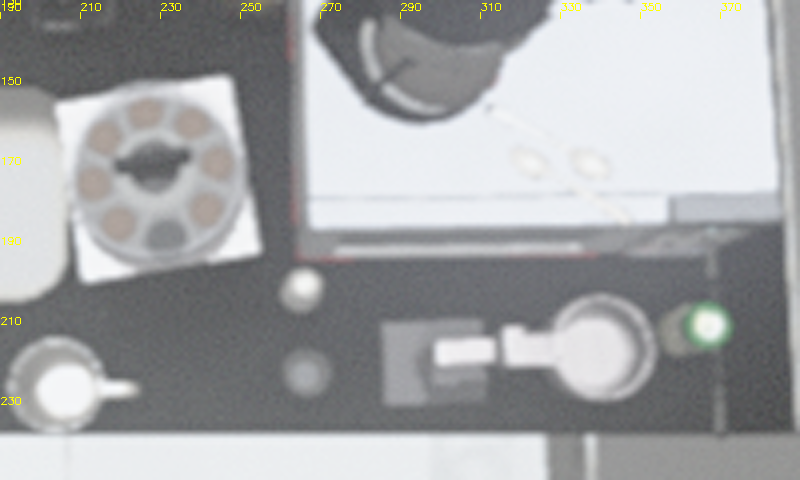

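The crops give what I need. The plate corners, drum outlet (dark compartment), stand base, arm, clip (side about (316,235), top about (318.5,216.5)) and bowl rim are all visible. Next I fit the known shapes, leaving the height free.

```bash
cat > h.py <<'E'
import cv2,numpy as np,pickle
from scipy.optimize import least_squares
C={n:pickle.load(open(n+'0.pkl','rb')) for n in('side','top')}
OFF=dict(side=(200,140),top=(190,130))
def px(n,crop): return np.array(crop,float)/4+OFF[n]-0.375
def proj(n,P):
    c=C[n];return cv2.projectPoints(np.array(P,float).reshape(-1,3),np.array(c['rvec']),np.array(c['tvec']),np.array(c['camera_matrix']),None)[0][:,0]
def place(P,x,y,z,a):
    P=np.array(P,float);c,s=np.cos(a),np.sin(a)
    return np.c_[P[:,0]*c-P[:,1]*s+x,P[:,0]*s+P[:,1]*c+y,P[:,2]+z]
def fit(obs,x0):  # obs: list of (view, local pt, crop px)
    f=lambda p:np.concatenate([proj(n,place([l],*p))[0]-px(n,c) for n,l,c in obs])
    o=least_squares(f,x0,loss='soft_l1');return o.x,f(o.x).reshape(-1,2)
E
python3 - <<'E'
from h import *
np.set_printoptions(precision=4,suppress=True)
# dispenser: front -x towards robot (down in top); its y = left in top
hx,hy=.088,.085
T=[((hx,hy),(55,105)),((hx,-hy),(230,75)),((-hx,-hy),(262,252)),((-hx,hy),(82,285))]
S=[((hx,hy),(55,40)),((hx,-hy),(237,60)),((-hx,-hy),(210,233)),((-hx,hy),(15,205))]
o=[('top',(*l,0),c) for l,c in T]+[('side',(*l,0),c) for l,c in S]
x,e=fit(o,[.6,.15,.19,0]);print('plate',x);print(e)
# knob paddle ends top
def tri(a,b):
    f=lambda p:np.r_[proj('side',p)[0]-px('side',a),proj('top',p)[0]-px('top',b)]
    q=least_squares(f,[.5,0,.2]);return q.x,q.fun
print('paddle top centre',tri((126,76),(155,160)))
# stand base, x toward world -y => yaw -pi/2
T=[((-.045,-.045),(382,405)),((.065,-.045),(486,405)),((.065,.045),(486,320)),((-.045,.045),(382,320))]
S=[((-.045,-.045),(308,503)),((.065,-.045),(428,535)),((.065,.045),(445,447)),((-.045,.045),(335,417))]
o=[('top',(*l,0),c) for l,c in T]+[('side',(*l,0),c) for l,c in S]
x,e=fit(o,[.4,-.2,.01,-1.57]);print('base',x);print(e)
print('clip',tri((463,399),(514,346)))
print('arm near post end',tri((373,408),(433,352)))
print('rim',tri((571,455),(603,348)))
print('glass',tri((226,420),(307,372)),'shaker',tri((254,322),(304,285)))
for nm,p in dict(clip=(0.4,-.2,.22)).items(): print(proj('top',p),proj('side',p))
E
```

```text
plate [0.6125 0.1148 0.1889 0.1767]
[[ 1.1024  0.2422]
 [ 0.033   0.6425]
 [-0.1407 -0.15  ]
 [ 1.3825 -0.8846]
 [-0.9295 -0.3645]
 [-0.2168  0.4601]
 [-0.166  -0.5305]
 [-0.2444 -0.0024]]
paddle top centre (array([0.6117, 0.1146, 0.2787]), array([-0.116 ,  0.0136,  0.1151, -0.0534]))
base [ 0.4469 -0.1695  0.0034 -1.5497]
[[ 1.2253 -0.244 ]
 [ 0.4339 -0.7446]
 [-0.5176 -0.1223]
 [ 0.5051  0.3351]
 [-0.4971 -0.0034]
 [-0.7035  0.8402]
 [ 0.7179  0.1541]
 [-0.8372 -0.7363]]
clip (array([ 0.4494, -0.2254,  0.2086]), array([-0.5171,  0.0998,  0.5639, -0.2679]))
arm near post end (array([ 0.4484, -0.1584,  0.1406]), array([-0.4837,  0.0821,  0.5259, -0.248 ]))
rim (array([ 0.4512, -0.3229,  0.1615]), array([-0.4689,  0.1019,  0.5212, -0.2495]))
glass (array([ 0.4329, -0.037 ,  0.0554]), array([-0.2737,  0.0363,  0.2958, -0.1378])) shaker (array([ 0.5227, -0.0336,  0.0766]), array([-0.4057,  0.058 ,  0.4302, -0.2011]))
[[312.9278 228.8276]] [[303.7058 249.4963]]
```

```bash
cat >> h.py <<'E'
def fitz(obs,z,x0):
    f=lambda p:np.concatenate([proj(n,place([l],p[0],p[1],z,p[2]))[0]-px(n,c) for n,l,c in obs])
    return least_squares(f,x0,loss='soft_l1').x
def ray(n,crop,z):
    f=lambda p:proj(n,[*p,z])[0]-px(n,crop)
    return least_squares(f,[.4,0]).x
def tri(a,b):
    f=lambda p:np.r_[proj('side',p)[0]-px('side',a),proj('top',p)[0]-px('top',b)]
    return least_squares(f,[.5,0,.2]).x
E
python3 - <<'E'
from h import *
np.set_printoptions(precision=4,suppress=True)
hx,hy=.088,.085
T=[((hx,hy),(55,105)),((hx,-hy),(230,75)),((-hx,-hy),(262,252)),((-hx,hy),(82,285))]
S=[((hx,hy),(55,40)),((hx,-hy),(237,60)),((-hx,-hy),(210,233)),((-hx,hy),(15,205))]
for nm,o in (('top',[('top',(*l,0),c) for l,c in T]),('side',[('side',(*l,0),c) for l,c in S])): print('disp',nm,fitz(o,.191,[.6,.1,.17]))
print('paddle',ray('side',(126,76),.289),ray('top',(155,160),.289))
T=[((-.045,-.045),(382,405)),((.065,-.045),(486,405)),((.065,.045),(486,320)),((-.045,.045),(382,320))]
S=[((-.045,-.045),(308,503)),((.065,-.045),(428,535)),((.065,.045),(445,447)),((-.045,.045),(335,417))]
for nm,o in (('top',[('top',(*l,0),c) for l,c in T]),('side',[('side',(*l,0),c) for l,c in S])): print('stand',nm,fitz(o,.01,[.45,-.17,-1.57]))
print('clip',ray('side',(463,399),.215),ray('top',(514,346),.215))
print('rim',ray('side',(571,455),.16),ray('top',(603,348),.16))
print('mwave top corner',tri((278,183),(308,196)),tri((275,210),(308,228)),'bottom',tri((263,322),(300,259)))
print('mug', ray('top',(55,385),.096),ray('top',(138,388),.06),'c',ray('top',(58,384),.096),'rim L',ray('top',(8,385),.096),'rimR',ray('top',(105,385),.096))
# overlay
d=np.array([.6125,.1148]);imgs={n:cv2.imread(f'pics/{n}0c.png') for n in C}
def dot(P,col):
    for n in C:
        for q in (proj(n,P)+.375-OFF[n])*4: cv2.circle(imgs[n],tuple(int(v) for v in q),2,col,-1)
t=np.linspace(0,2*np.pi,60)
dot(place(np.c_[.0845*np.cos(t),.0845*np.sin(t),0*t+.237],*d,0,.177),(0,0,255))
dot(place([(hx,hy,.191),(hx,-hy,.191),(-hx,hy,.191),(-hx,-hy,.191),(0,.037,.289),(0,-.037,.289)],*d,0,.177),(0,255,0))
s=(.448,-.169,0,-1.555)
dot(place([(a,b,.01) for a in(-.045,.065) for b in(-.045,.045)]+[(a,b,.158) for a in(-.01,.055) for b in(-.011,.011)],*s),(0,255,0))
# bowl: clip slot centre over tip; bowl origin at x=155, z=.105
dot(place([(.055+a,b,.215) for a in(-.009,.009) for b in(-.018,.018)],*s),(0,0,255))
dot(place(np.c_[.155+.05*np.cos(t),.05*np.sin(t),0*t+.163],*s),(255,0,0))
a=imgs['side'];b=imgs['top']
cv2.imwrite('pics/ov.png',cv2.resize(np.vstack([a,b]),None,fx=.55,fy=.55,interpolation=cv2.INTER_AREA) if 0 else a);cv2.imwrite('pics/ovt.png',b)
E
```

```text
disp top [0.612  0.117  0.1779]
disp side [0.6113 0.1129 0.1727]
paddle [0.6055 0.1118] [0.6094 0.1145]
stand top [ 0.4458 -0.1666 -1.5768]
stand side [ 0.4448 -0.1706 -1.5315]
clip [ 0.4473 -0.2266] [ 0.4479 -0.2219]
rim [ 0.4527 -0.3244] [ 0.4504 -0.3212]
mwave top corner [ 0.5914 -0.0287  0.2125] [ 0.5612 -0.0317  0.2172] bottom [ 0.5609 -0.0339  0.0006]
mug [0.4163 0.2231] [0.4151 0.1411] c [0.4173 0.2201] rim L [0.4162 0.2707] rimR [0.4164 0.1724]
```

View pics/ov.png

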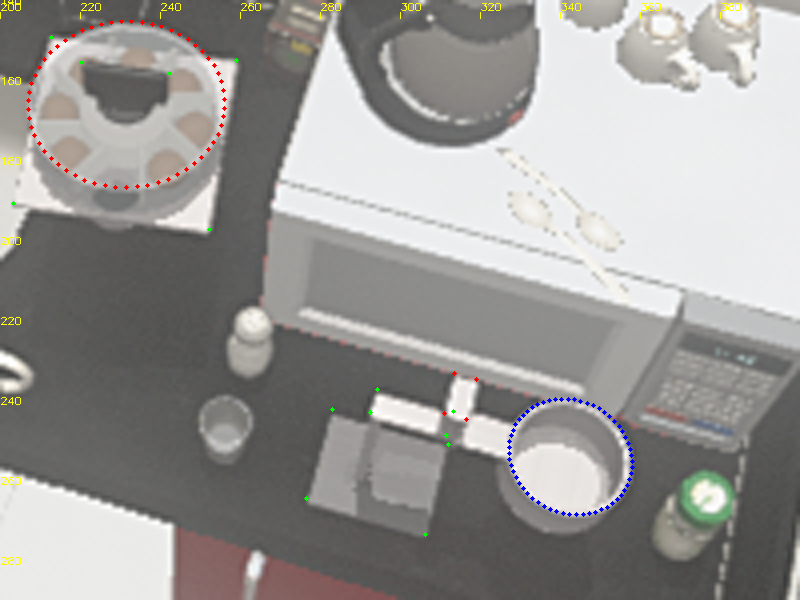

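View pics/ovt.png

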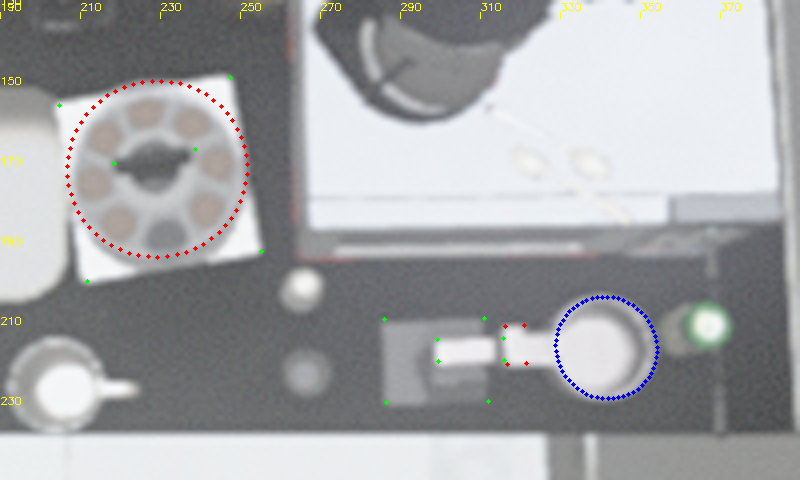

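Both overlays agree with the image to about 2–3 mm: drum, plate, base, clip at (315,235) side and (318,216) top, and rim. I'm adopting:

| Item | Position (m) | Yaw (rad) |
|---|---|---|
| clip_top | (.447, -.224, .214) | – |
| stand | – | -1.555 |
| dispenser | (.610, .1145) | .175 |
| outlet | (.551, .104) | – |

First I raise and turn the tool.

Request:
{"op": "carry_out", "data": {"plan": [{"delta_pos": [0,0,-0.0125],"spin": 0.154,"hand": 0.4},{"delta_pos": [0,0,-0.0125],"spin": 0.154,"hand": 0.4},{"delta_pos": [0,0,-0.0125],"spin": 0.154,"hand": 0.4},{"delta_pos": [0,0,-0.0125],"spin": 0.154,"hand": 0.4},{"delta_pos": [0,0,-0.0125],"spin": 0.154,"hand": 0.4},{"delta_pos": [0,0,-0.0125],"spin": 0.154,"hand": 0.4},{"delta_pos": [0,0,-0.0125],"spin": 0.154,"hand": 0.4},{"delta_pos": [0,0,-0.0125],"spin": 0.152,"hand": 0.4}]}}

```text
time_s: 1.1
tcp_pos: [0.1915, 0.5686, 0.331]
tool_rot: [0.703, 0.711, -0.001, 0.0]
wrist_force: [0.2, -0.6, -0.3]
opening: 0.0599
finger_force: 0.0
```

```bash
cat > g.py <<'E'
# usage: g.py x y z theta  -> tool-frame delta and spin from present measured pose
import sys,numpy as np
from scipy.spatial.transform import Rotation as Ro
from bench import r
s=r.state();p=np.array(s['tcp_pos']);R=Ro.from_quat(s['tool_rot']).as_matrix()
th=np.arctan2(R[1,1],R[0,1])
print('t%.2f'%s['time_s'],'tcp',p.round(4),'th%.4f'%th,'q',np.round(s['q'],2),'F',np.round(s['wrist_force'],1),'op%.4f'%s['opening'],'ff%.1f'%s['finger_force'],'tilt',R[:2,2].round(4))
if len(sys.argv)>4:
    a=[float(v) for v in sys.argv[1:5]]
    print('delta',(R.T@(np.array(a[:3])-p)).round(4),'spin %.4f'%(th-a[3]))
E
python3 g.py .447 -.224 .32 .016
```

```text
t1.10 tcp [0.1915 0.5686 0.331 ] th0.0110 q [1.19 0.14 1.   0.   2.   1.18] F [ 0.2 -0.6 -0.3] op0.0599 ff0.0 tilt [-0.0004 -0.0011]
delta [-0.7953  0.2468  0.0118] spin -0.0050
```

Request:
{"op": "carry_out", "data": {"plan": [{"delta_pos": [-0.05,0.0155,0],"spin": 0,"hand": 0.4},{"delta_pos": [-0.05,0.0155,0],"spin": 0,"hand": 0.4},{"delta_pos": [-0.05,0.0155,0],"spin": 0,"hand": 0.4},{"delta_pos": [-0.05,0.0155,0],"spin": 0,"hand": 0.4},{"delta_pos": [-0.05,0.0155,0],"spin": 0,"hand": 0.4},{"delta_pos": [-0.05,0.0155,0],"spin": 0,"hand": 0.4},{"delta_pos": [-0.05,0.0155,0],"spin": 0,"hand": 0.4},{"delta_pos": [-0.05,0.0155,0],"spin": 0,"hand": 0.4}]}}

```text
time_s: 2.1
tcp_pos: [0.3219, 0.1691, 0.3309]
tool_rot: [0.701, 0.713, -0.0, 0.0]
wrist_force: [0.8, -0.4, 0.1]
opening: 0.0596
finger_force: 0.0
```

Request:
{"op": "carry_out", "data": {"plan": [{"delta_pos": [-0.05,0.0155,0],"spin": 0,"hand": 0.4},{"delta_pos": [-0.05,0.0155,0],"spin": 0,"hand": 0.4},{"delta_pos": [-0.05,0.0155,0],"spin": 0,"hand": 0.4},{"delta_pos": [-0.05,0.0155,0],"spin": 0,"hand": 0.4},{"delta_pos": [-0.05,0.0155,0],"spin": 0,"hand": 0.4},{"delta_pos": [-0.05,0.0155,0],"spin": 0,"hand": 0.4},{"delta_pos": [-0.05,0.0155,0],"spin": -0.005,"hand": 0.4},{"delta_pos": [-0.045,0.015,0],"spin": 0,"hand": 0.4}]}}

```text
time_s: 3.1
tcp_pos: [0.452, -0.2241, 0.3307]
tool_rot: [0.7, 0.714, -0.0, -0.0]
wrist_force: [1.0, 0.1, 0.5]
opening: 0.0599
finger_force: 0.0
```

```bash
python3 g.py .447 -.224 .178 .016
```

```text
t3.10 tcp [ 0.452  -0.2241  0.3307] th0.0203 q [-0.53 -0.12  1.26  0.    2.   -0.55] F [1.  0.1 0.5] op0.0599 ff0.0 tilt [-0.0006  0.0004]
delta [ 0.0002 -0.0049  0.1527] spin 0.0043
```

Request:
{"op": "carry_out", "data": {"plan": [{"delta_pos": [0,-0.005,0.02],"spin": 0.004,"hand": 0.5},{"delta_pos": [0,0,0.03],"spin": 0,"hand": 0.5},{"delta_pos": [0,0,0.025],"spin": 0,"hand": 0.5},{"delta_pos": [0,0,0.02],"spin": 0,"hand": 0.5},{"delta_pos": [0,0,0.01],"spin": 0,"hand": 0.5},{"delta_pos": [0,0,0.0],"spin": 0,"hand": 0.5},{"delta_pos": [0,0,0.0],"spin": 0,"hand": 0.5},{"delta_pos": [0,0,0],"spin": 0,"hand": 0.5}]}}

```text
time_s: 4.1
tcp_pos: [0.4472, -0.2225, 0.2274]
tool_rot: [0.701, 0.713, 0.0, 0.001]
wrist_force: [-1.2, -0.3, 0.8]
opening: 0.0642
finger_force: 0.0
```

```bash
python3 g.py .447 -.224 .178 .016
python3 - <<'E'
from bench import cams
import cv2,numpy as np
a=[]
for n,(u,v,w,h) in dict(side=(270,190,100,100),top=(280,170,100,100)).items():
    p=cams.capture(n)['pixels'][v:v+h,u:u+w,::-1]
    a.append(cv2.resize(p,(400,400),interpolation=cv2.INTER_CUBIC))
p=np.hstack(a);cv2.imwrite('pics/pre.png',(255*(p/255.)**.6).astype(np.uint8))
E
```

```text
t4.10 tcp [ 0.4472 -0.2225  0.2274] th0.0170 q [-0.53 -0.18  1.5  -0.    1.82 -0.55] F [-1.2 -0.3  0.8] op0.0642 ff0.0 tilt [ 0.0014 -0.0009]
delta [-0.0015 -0.0003  0.0494] spin 0.0010
```

View pics/pre.png

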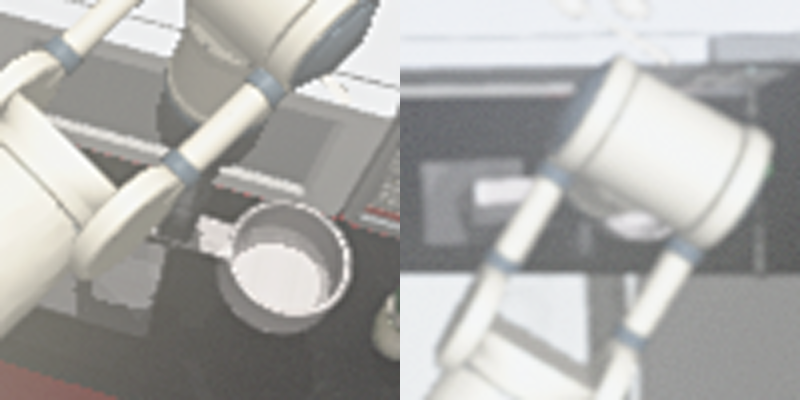

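The arm hides the clip; the bowl still hangs undisturbed with its rim at about (290,250) in the left half. I'll finish the descent and grip.

Request:
{"op": "carry_out", "data": {"plan": [{"delta_pos": [-0.0015,0,0.015],"spin": 0,"hand": 0.5},{"delta_pos": [0,0,0.015],"spin": 0,"hand": 0.5},{"delta_pos": [0,0,0.012],"spin": 0,"hand": 0.5},{"delta_pos": [0,0,0.007],"spin": 0,"hand": 0.5},{"delta_pos": [0,0,0],"spin": 0,"hand": 0.5},{"delta_pos": [0,0,0.0],"spin": 0,"hand": 0.5},{"delta_pos": [0,0,0.0],"spin": 0,"hand": 0.5},{"delta_pos": [0,0,0],"spin": 0,"hand": 0.2}]}}

```text
time_s: 5.2
tcp_pos: [0.4471, -0.2239, 0.1777]
tool_rot: [0.701, 0.713, 0.0, 0.0]
wrist_force: [-0.1, -0.6, 0.1]
opening: 0.0513
finger_force: 0.0
```

Request:
{"op": "carry_out", "data": {"plan": [{"delta_pos": [0,0,0],"spin": 0,"hand": 0.0},{"delta_pos": [0,0,0],"spin": 0,"hand": -0.3},{"delta_pos": [0,0,0],"spin": 0,"hand": -0.6},{"delta_pos": [0,0,0],"spin": 0,"hand": -0.6},{"delta_pos": [0,0,0],"spin": 0,"hand": -0.6},{"delta_pos": [0,0,0],"spin": 0,"hand": -0.6},{"delta_pos": [0,0,0],"spin": 0,"hand": -0.6},{"delta_pos": [0,0,0],"spin": 0,"hand": -0.6}], "force": 90}}

```text
time_s: 6.2
tcp_pos: [0.4475, -0.2239, 0.178]
tool_rot: [0.701, 0.713, 0.0, 0.001]
wrist_force: [4.2, -0.7, 4.9]
opening: 0.0349
finger_force: 89.8
```

```bash
python3 g.py
```

```text
t6.20 tcp [ 0.4475 -0.2239  0.178 ] th0.0172 q [-0.53 -0.18  1.59  0.    1.73 -0.55] F [ 4.2 -0.7  4.9] op0.0349 ff89.8 tilt [ 0.002  -0.0007]
```

Gripped: the opening is 35 mm and the grip 90 N. Now I lift.

Request:
{"op": "carry_out", "data": {"plan": [{"delta_pos": [0,0,-0.008],"spin": 0,"hand": -0.6},{"delta_pos": [0,0,-0.01],"spin": 0,"hand": -0.6},{"delta_pos": [0,0,-0.01],"spin": 0,"hand": -0.6},{"delta_pos": [0,0,-0.012],"spin": 0,"hand": -0.6},{"delta_pos": [0,0,-0.012],"spin": 0,"hand": -0.6},{"delta_pos": [0,0,-0.012],"spin": 0,"hand": -0.6},{"delta_pos": [0,0,-0.008],"spin": 0,"hand": -0.6},{"delta_pos": [0,0,0],"spin": 0,"hand": -0.6}]}}

```text
time_s: 7.2
tcp_pos: [0.4472, -0.2237, 0.2503]
tool_rot: [0.701, 0.713, 0.0, 0.001]
wrist_force: [-0.4, -0.5, -2.8]
opening: 0.0353
finger_force: 89.7
```

```bash
python3 g.py
python3 - <<'E'
from bench import cams
import cv2,numpy as np
a=[]
for n,(u,v,w,h) in dict(side=(270,190,100,100),top=(280,170,100,100)).items():
    p=cams.capture(n)['pixels'][v:v+h,u:u+w,::-1]
    a.append(cv2.resize(p,(400,400),interpolation=cv2.INTER_CUBIC))
p=np.hstack(a);cv2.imwrite('pics/lift.png',(255*(p/255.)**.6).astype(np.uint8))
E
```

```text
t7.20 tcp [ 0.4472 -0.2237  0.2503] th0.0174 q [-0.53 -0.17  1.45  0.    1.86 -0.55] F [-0.4 -0.5 -2.8] op0.0353 ff89.7 tilt [ 0.0013 -0.0005]
```

View pics/lift.png

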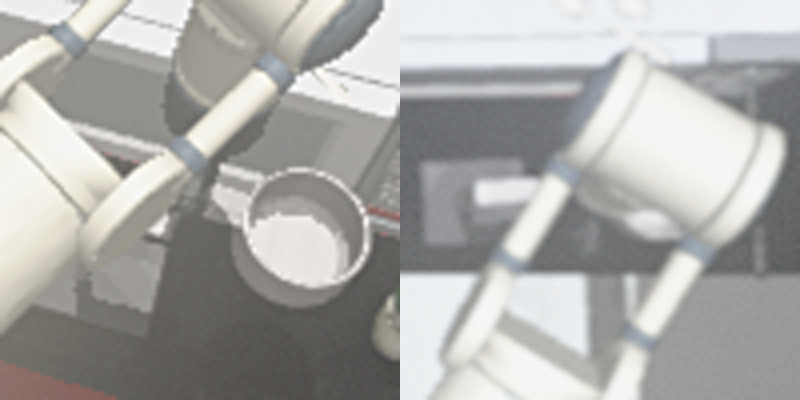

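The bowl came up with the hand: its rim moved from (290,250) to (307,220) and it looks level. Now I draw it away, raise it and pull it back.

Request:
{"op": "carry_out", "data": {"plan": [{"delta_pos": [-0.015,0,0],"spin": 0,"hand": -0.6},{"delta_pos": [-0.02,0,-0.01],"spin": 0,"hand": -0.6},{"delta_pos": [0,0,-0.02],"spin": 0,"hand": -0.6},{"delta_pos": [0,0,-0.02],"spin": 0,"hand": -0.6},{"delta_pos": [0,-0.02,-0.01],"spin": 0,"hand": -0.6},{"delta_pos": [0,-0.03,0],"spin": 0,"hand": -0.6},{"delta_pos": [0.02,-0.025,0],"spin": 0,"hand": -0.6},{"delta_pos": [0.02,-0.005,0],"spin": 0,"hand": -0.6}]}}

```text
time_s: 8.3
tcp_pos: [0.3656, -0.2208, 0.3092]
tool_rot: [0.702, 0.712, -0.0, 0.0]
wrist_force: [-0.6, -0.2, -1.2]
opening: 0.0351
finger_force: 90.2
```

```bash
python3 g.py .36 .03 .31 1.972
```

```text
t8.30 tcp [ 0.3656 -0.2208  0.3092] th0.0147 q [-0.62 -0.34  1.48 -0.    1.99 -0.64] F [-0.6 -0.2 -1.2] op0.0351 ff90.2 tilt [-0.0002 -0.0004]
delta [ 0.2508 -0.0019 -0.0009] spin -1.9573
```

Request:
{"op": "carry_out", "data": {"plan": [{"delta_pos": [0,0,0],"spin": -0.08,"hand": -0.6},{"delta_pos": [0,0,0],"spin": -0.13,"hand": -0.6},{"delta_pos": [0,0,0],"spin": -0.13,"hand": -0.6},{"delta_pos": [0,0,0],"spin": -0.13,"hand": -0.6},{"delta_pos": [0,0,0],"spin": -0.13,"hand": -0.6},{"delta_pos": [0,0,0],"spin": -0.13,"hand": -0.6},{"delta_pos": [0,0,0],"spin": -0.13,"hand": -0.6},{"delta_pos": [0,0,0],"spin": -0.13,"hand": -0.6}]}}

```text
time_s: 9.3
tcp_pos: [0.3666, -0.221, 0.3088]
tool_rot: [0.276, 0.961, -0.0, -0.0]
wrist_force: [-0.6, 0.6, -1.3]
opening: 0.0349
finger_force: 90.1
```

Request:
{"op": "carry_out", "data": {"plan": [{"delta_pos": [0,0,0],"spin": -0.13,"hand": -0.6},{"delta_pos": [0,0,0],"spin": -0.13,"hand": -0.6},{"delta_pos": [0,0,0],"spin": -0.13,"hand": -0.6},{"delta_pos": [0,0,0],"spin": -0.13,"hand": -0.6},{"delta_pos": [0,0,0],"spin": -0.13,"hand": -0.6},{"delta_pos": [0,0,0],"spin": -0.13,"hand": -0.6},{"delta_pos": [0,0,0],"spin": -0.13,"hand": -0.6},{"delta_pos": [0,0,0],"spin": -0.06,"hand": -0.6}]}}

```text
time_s: 10.3
tcp_pos: [0.3666, -0.221, 0.3088]
tool_rot: [-0.203, 0.979, 0.0, -0.0]
wrist_force: [1.0, -0.8, -1.3]
opening: 0.0349
finger_force: 90.1
```

```bash
python3 g.py .367 .03 .31 1.972
```

```text
t10.30 tcp [ 0.3666 -0.221   0.3088] th1.9790 q [-0.62 -0.33  1.48 -0.    1.99 -2.6 ] F [ 1.  -0.8 -1.3] op0.0349 ff90.1 tilt [-0.001   0.0001]
delta [-0.1     0.2303 -0.0012] spin 0.0070
```

Request:
{"op": "carry_out", "data": {"plan": [{"delta_pos": [-0.008,0.02,0],"spin": 0.007,"hand": -0.6},{"delta_pos": [-0.014,0.032,0],"spin": 0,"hand": -0.6},{"delta_pos": [-0.014,0.032,0],"spin": 0,"hand": -0.6},{"delta_pos": [-0.014,0.032,0],"spin": 0,"hand": -0.6},{"delta_pos": [-0.014,0.032,0],"spin": 0,"hand": -0.6},{"delta_pos": [-0.014,0.032,0],"spin": 0,"hand": -0.6},{"delta_pos": [-0.014,0.032,0],"spin": 0,"hand": -0.6},{"delta_pos": [-0.008,0.018,0],"spin": 0,"hand": -0.6}]}}

```text
time_s: 11.3
tcp_pos: [0.3696, 0.0313, 0.309]
tool_rot: [-0.199, 0.98, -0.0, -0.0]
wrist_force: [-0.4, -0.0, -1.2]
opening: 0.0349
finger_force: 90.3
```

```bash
python3 g.py .367 .03 .124 1.972
python3 - <<'E'
from bench import cams
import cv2,numpy as np,pickle
a=[]
for n,(u,v,w,h) in dict(side=(180,150,120,120),top=(180,150,120,120)).items():
    c=cams.capture(n);pickle.dump(c,open(n+'1.pkl','wb'));p=c['pixels'][v:v+h,u:u+w,::-1]
    a.append(cv2.resize(p,(400,400),interpolation=cv2.INTER_CUBIC))
p=np.hstack(a);cv2.imwrite('pics/fr.png',(255*(p/255.)**.6).astype(np.uint8))
E
```

```text
t11.30 tcp [0.3696 0.0313 0.309 ] th1.9709 q [-0.01 -0.48  1.59 -0.    2.03 -1.98] F [-0.4 -0.  -1.2] op0.0349 ff90.3 tilt [-0.0005 -0.0002]
delta [ 0.0028 -0.0002  0.185 ] spin -0.0011
```

View pics/fr.png

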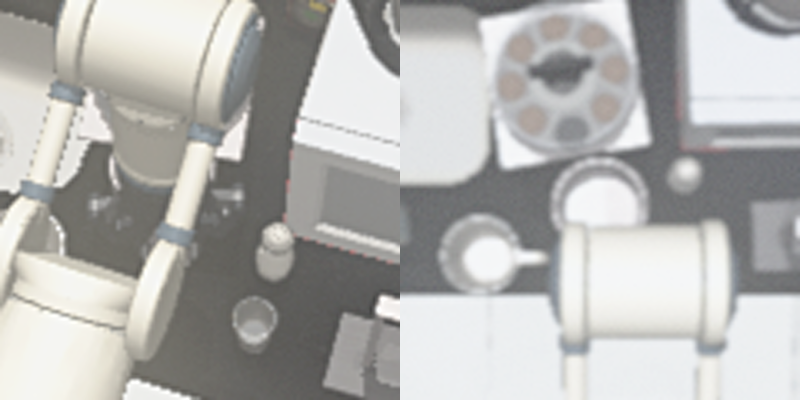

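The bowl hangs in front of the dispenser. In the top view its rim spans u 225.3–254.4, with its upper edge at v 197.1. I'll check the bowl centre against the clip.

Run:
```python
from h import *
# predicted rim circle for clip-based pose; compare extents
t=np.linspace(0,6.283,200)
for z in (.285,.292,.30):
    P=np.c_[.4617+.05*np.cos(t),.0702+.05*np.sin(t),0*t+z]
    q=proj('top',P);print(z,q[:,0].min(),q[:,0].max(),q[:,1].min())
```

```text
0.285 226.32288181531302 254.41872234473064 196.60907676598418
0.292 226.21407462629602 254.46695314344484 196.34978298350407
0.3 226.0882237506754 254.5227376496854 196.0498993549543
```

The prediction matches within 1 px. Now I descend, then go in under the outlet.

Request:
{"op": "carry_out", "data": {"plan": [{"delta_pos": [0,0,0.02],"spin": 0,"hand": -0.6},{"delta_pos": [0,0,0.03],"spin": 0,"hand": -0.6},{"delta_pos": [0,0,0.03],"spin": 0,"hand": -0.6},{"delta_pos": [0,0,0.03],"spin": 0,"hand": -0.6},{"delta_pos": [0,0,0.03],"spin": 0,"hand": -0.6},{"delta_pos": [0,0,0.03],"spin": 0,"hand": -0.6},{"delta_pos": [0,0,0.02],"spin": 0,"hand": -0.6},{"delta_pos": [0,0,0.005],"spin": 0,"hand": -0.6}]}}

```text
time_s: 12.4
tcp_pos: [0.3689, 0.03, 0.113]
tool_rot: [-0.198, 0.98, 0.0, -0.001]
wrist_force: [0.3, 0.1, -1.3]
opening: 0.0348
finger_force: 90.4
```

```bash
python3 g.py .460 .065 .11 1.972
```

```text
t12.40 tcp [0.3689 0.03   0.113 ] th1.9692 q [-0.01 -0.56  1.99 -0.    1.71 -1.98] F [ 0.3  0.1 -1.3] op0.0348 ff90.4 tilt [-0.0022 -0.0003]
delta [-0.0975 -0.0031  0.0028] spin -0.0028
```

Request:
{"op": "carry_out", "data": {"plan": [{"delta_pos": [-0.01,0,0],"spin": 0,"hand": -0.6},{"delta_pos": [-0.015,-0.001,0],"spin": 0,"hand": -0.6},{"delta_pos": [-0.018,-0.001,0],"spin": 0,"hand": -0.6},{"delta_pos": [-0.018,-0.001,0],"spin": -0.003,"hand": -0.6},{"delta_pos": [-0.018,0,0],"spin": 0,"hand": -0.6},{"delta_pos": [-0.013,0,0],"spin": 0,"hand": -0.6},{"delta_pos": [-0.0055,0,0.005],"spin": 0,"hand": -0.6},{"delta_pos": [0,0,0.01],"spin": 0,"hand": -0.6}]}}

```text
time_s: 13.4
tcp_pos: [0.4608, 0.0659, 0.0992]
tool_rot: [-0.2, 0.98, -0.0, 0.0]
wrist_force: [-1.0, 0.1, -1.0]
opening: 0.0346
finger_force: 90.4
```

```bash
python3 g.py .460 .065 .074 1.972
python3 - <<'E'
from bench import cams
import cv2,numpy as np,pickle
a=[]
for n,(u,v,w,h) in dict(side=(180,130,120,120),top=(180,130,120,120)).items():
    c=cams.capture(n);pickle.dump(c,open(n+'2.pkl','wb'));p=c['pixels'][v:v+h,u:u+w,::-1]
    a.append(cv2.resize(p,(400,400),interpolation=cv2.INTER_CUBIC))
p=np.hstack(a);cv2.imwrite('pics/ins.png',(255*(p/255.)**.6).astype(np.uint8))
E
```

```text
t13.40 tcp [0.4608 0.0659 0.0992] th1.9733 q [ 0.07 -0.26  1.8  -0.    1.61 -1.9 ] F [-1.   0.1 -1. ] op0.0346 ff90.4 tilt [ 0.0006 -0.    ]
delta [ 0.0011 -0.0005  0.0252] spin 0.0013
```

View pics/ins.png

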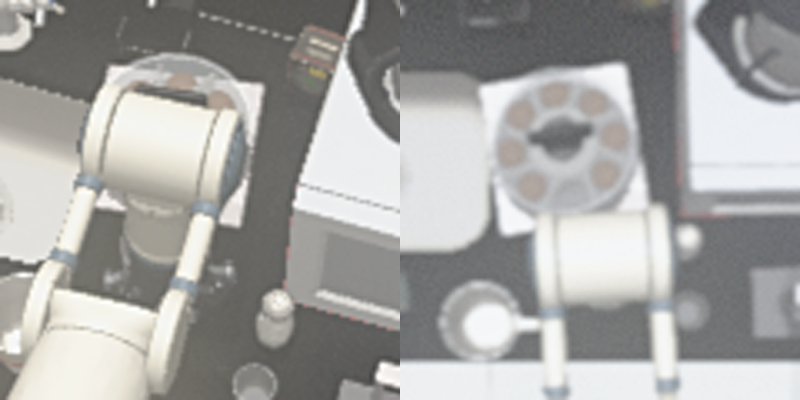

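The bowl is under the outlet, the wrist is clear of the drum, and the mug, shaker and glass are in place. I'll lower it slowly and watch the wrist force.

Request:
{"op": "carry_out", "data": {"plan": [{"delta_pos": [0,0,0.006],"spin": 0,"hand": -0.6},{"delta_pos": [0,0,0.006],"spin": 0,"hand": -0.6},{"delta_pos": [0,0,0.004],"spin": 0,"hand": -0.6},{"delta_pos": [0,0,0.003],"spin": 0,"hand": -0.6},{"delta_pos": [0,0,0.001],"spin": 0,"hand": -0.6},{"delta_pos": [0,0,0],"spin": 0,"hand": -0.6},{"delta_pos": [0,0,0],"spin": 0,"hand": -0.6},{"delta_pos": [0,0,0],"spin": 0,"hand": -0.6}]}}

```text
time_s: 14.5
tcp_pos: [0.4605, 0.0658, 0.0795]
tool_rot: [-0.2, 0.98, -0.0, 0.0]
wrist_force: [0.1, 0.9, -0.9]
opening: 0.0349
finger_force: 90.4
```

Request:
{"op": "carry_out", "data": {"plan": [{"delta_pos": [0,0,0.001],"spin": 0,"hand": -0.6},{"delta_pos": [0,0,0.001],"spin": 0,"hand": -0.6},{"delta_pos": [0,0,0.0],"spin": 0,"hand": -0.6},{"delta_pos": [0,0,0],"spin": 0,"hand": -0.6},{"delta_pos": [0,0,0],"spin": 0,"hand": -0.6},{"delta_pos": [0,0,0],"spin": 0,"hand": -0.6},{"delta_pos": [0,0,0],"spin": 0,"hand": -0.6},{"delta_pos": [0,0,0],"spin": 0,"hand": -0.6}]}}

```text
time_s: 15.5
tcp_pos: [0.4605, 0.0658, 0.0779]
tool_rot: [-0.2, 0.98, -0.0, 0.0]
wrist_force: [-4.6, -2.1, 5.3]
opening: 0.035
finger_force: 90.8
```

Contact is at TCP z .078, so the far edge touches first. I'll ease the grip while lowering a little so it sits flat.

Request:
{"op": "carry_out", "data": {"plan": [{"delta_pos": [0,0,0],"spin": 0,"hand": -0.6},{"delta_pos": [0,0,0.001],"spin": 0,"hand": -0.6},{"delta_pos": [0,0,0.001],"spin": 0,"hand": -0.6},{"delta_pos": [0,0,0.001],"spin": 0,"hand": -0.6},{"delta_pos": [0,0,0],"spin": 0,"hand": -0.6},{"delta_pos": [0,0,0],"spin": 0,"hand": -0.6},{"delta_pos": [0,0,0],"spin": 0,"hand": -0.6},{"delta_pos": [0,0,0],"spin": 0,"hand": -0.6}], "force": 20}}

```text
time_s: 16.5
tcp_pos: [0.4607, 0.0657, 0.0768]
tool_rot: [-0.2, 0.98, -0.0, 0.001]
wrist_force: [-10.6, -2.5, 13.8]
opening: 0.0346
finger_force: 92.2
```

Request:
{"op": "carry_out", "data": {"plan": [{"delta_pos": [0,0,0],"spin": 0,"hand": -0.1},{"delta_pos": [0,0,0],"spin": 0,"hand": 0.0},{"delta_pos": [0,0,0],"spin": 0,"hand": 0.1},{"delta_pos": [0,0,0],"spin": 0,"hand": 0.2},{"delta_pos": [0,0,0],"spin": 0,"hand": 0.3},{"delta_pos": [0,0,0],"spin": 0,"hand": 0.4},{"delta_pos": [0,0,0],"spin": 0,"hand": 0.4},{"delta_pos": [0,0,0],"spin": 0,"hand": 0.4}]}}

```text
time_s: 17.5
tcp_pos: [0.4604, 0.0658, 0.0743]
tool_rot: [-0.2, 0.98, -0.0, 0.0]
wrist_force: [0.0, -0.2, 0.6]
opening: 0.0596
finger_force: 0.0
```

```bash
python3 g.py .38 .035 .36 1.972
```

```text
t17.50 tcp [0.4604 0.0658 0.0743] th1.9730 q [ 0.07 -0.25  1.84 -0.    1.56 -1.9 ] F [ 0.  -0.2  0.6] op0.0596 ff0.0 tilt [0.0001 0.    ]
delta [ 0.086   0.0031 -0.2857] spin 0.0010
```

Released. I rise straight up, then pull back to look.

Request:
{"op": "carry_out", "data": {"plan": [{"delta_pos": [0,0,-0.01],"spin": 0,"hand": 0.4},{"delta_pos": [0,0,-0.02],"spin": 0,"hand": 0.4},{"delta_pos": [0,0,-0.03],"spin": 0,"hand": 0.4},{"delta_pos": [0,0,-0.04],"spin": 0,"hand": 0.4},{"delta_pos": [0.02,0,-0.05],"spin": 0,"hand": 0.4},{"delta_pos": [0.03,0,-0.05],"spin": 0,"hand": 0.4},{"delta_pos": [0.03,0,-0.05],"spin": 0,"hand": 0.4},{"delta_pos": [0.02,0,-0.03],"spin": 0,"hand": 0.4}]}}

```text
time_s: 18.5
tcp_pos: [0.367, 0.0263, 0.3593]
tool_rot: [-0.2, 0.98, -0.001, 0.003]
wrist_force: [0.3, 1.0, 0.3]
opening: 0.0598
finger_force: 0.0
```

Request:
{"op": "carry_out", "data": {"plan": [{"delta_pos": [0,-0.03,0],"spin": 0.1,"hand": 0.4},{"delta_pos": [0,-0.05,0],"spin": 0,"hand": 0.4},{"delta_pos": [0,-0.05,0],"spin": 0,"hand": 0.4},{"delta_pos": [0,-0.05,0],"spin": 0,"hand": 0.4},{"delta_pos": [0,-0.03,0],"spin": 0.15,"hand": 0.4},{"delta_pos": [0,0,0],"spin": 0.15,"hand": 0.4},{"delta_pos": [0,0,0],"spin": 0.15,"hand": 0.4},{"delta_pos": [0,0,0],"spin": 0.15,"hand": 0.4}]}}

```text
time_s: 19.5
tcp_pos: [0.4335, -0.1728, 0.3561]
tool_rot: [0.151, 0.989, -0.0, 0.001]
wrist_force: [-0.1, 0.4, -0.2]
opening: 0.06
finger_force: 0.0
```

```bash
python3 g.py .609 .114 .36 .175
python3 - <<'E'
from bench import cams
import h,cv2,numpy as np,pickle
from h import proj,place
for n in('side','top'):
    c=cams.capture(n);pickle.dump(c,open(n+'3.pkl','wb'))
t=np.linspace(0,6.283,60);a=[]
for n,(u,v,w,hh) in dict(side=(190,140,100,100),top=(190,140,100,100)).items():
    p=pickle.load(open(n+'3.pkl','rb'))['pixels'][v:v+hh,u:u+w,::-1]
    p=cv2.resize(p,(400,400),interpolation=cv2.INTER_CUBIC);p=(255*(p/255.)**.6).astype(np.uint8)
    b=(.551,.104,0,.40)
    P=place([(-.1+i,j,.11) for i in(-.009,.009) for j in(-.018,.018)],*b)
    for q,col in [(proj(n,P),(0,0,255)),(proj(n,place(np.c_[.05*np.cos(t),.05*np.sin(t),0*t+.06],*b)),(255,0,0))]:
        for k in (q+.375-(u,v))*4: cv2.circle(p,tuple(int(z) for z in k),1,col,-1)
    a.append(p)
cv2.imwrite('pics/set.png',np.hstack(a))
E
```

```text
t19.50 tcp [ 0.4335 -0.1728  0.3561] th1.2677 q [-0.45 -0.2   1.29  0.    2.05 -1.72] F [-0.1  0.4 -0.2] op0.0600 ff0.0 tilt [ 0.0018 -0.0008]
delta [-0.0819  0.3262 -0.0038] spin 1.0927
```

View pics/set.png

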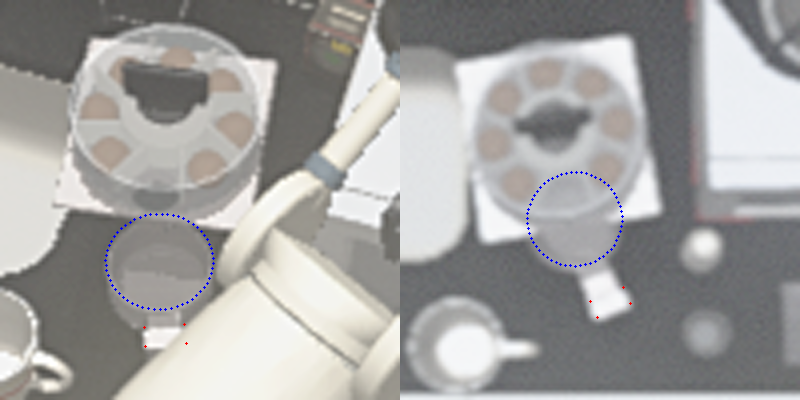

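The predicted outlines lie on the bowl and clip within about 1 px in both views, so the bowl stands upright and centred under the outlet. On to the knob.

Request:
{"op": "carry_out", "data": {"plan": [{"delta_pos": [0,0,0],"spin": 0.137,"hand": 0.1},{"delta_pos": [0,0,0],"spin": 0.137,"hand": 0.1},{"delta_pos": [0,0,0],"spin": 0.137,"hand": 0.1},{"delta_pos": [0,0,0],"spin": 0.137,"hand": 0.1},{"delta_pos": [0,0,0],"spin": 0.137,"hand": 0.1},{"delta_pos": [0,0,0],"spin": 0.137,"hand": 0.1},{"delta_pos": [0,0,0],"spin": 0.137,"hand": 0.1},{"delta_pos": [0,0,0],"spin": 0.134,"hand": 0.1}]}}

```text
time_s: 20.6
tcp_pos: [0.4335, -0.1726, 0.3555]
tool_rot: [0.641, 0.768, 0.0, 0.001]
wrist_force: [0.0, 0.7, 1.3]
opening: 0.0468
finger_force: 0.0
```

Request:
{"op": "carry_out", "data": {"plan": [{"delta_pos": [0.04,-0.007,0],"spin": 0,"hand": 0.1},{"delta_pos": [0.05,-0.009,0],"spin": 0,"hand": 0.1},{"delta_pos": [0.05,-0.009,0],"spin": 0,"hand": 0.1},{"delta_pos": [0.05,-0.009,0],"spin": 0,"hand": 0.1},{"delta_pos": [0.05,-0.009,0],"spin": 0,"hand": 0.1},{"delta_pos": [0,0.04,0],"spin": 0,"hand": 0.1},{"delta_pos": [0,0.05,0],"spin": 0,"hand": 0.1},{"delta_pos": [0,0.05,0],"spin": 0,"hand": 0.1}]}}

```text
time_s: 21.6
tcp_pos: [0.4872, 0.0814, 0.3559]
tool_rot: [0.639, 0.769, 0.001, 0.001]
wrist_force: [-0.0, 0.5, -0.1]
opening: 0.0472
finger_force: 0.0
```

```bash
python3 g.py .609 .114 .259 .175
```

```text
t21.60 tcp [0.4872 0.0814 0.3559] th0.1846 q [ 0.1  -0.13  1.23 -0.    2.04 -0.09] F [-0.   0.5 -0.1] op0.0472 ff0.0 tilt [0.0027 0.0002]
delta [0.0097 0.1255 0.0972] spin 0.0096
```

Request:
{"op": "carry_out", "data": {"plan": [{"delta_pos": [0.005,0.04,0],"spin": 0.0096,"hand": 0.1},{"delta_pos": [0,0.035,0],"spin": 0,"hand": 0.1},{"delta_pos": [0,0.015,0],"spin": 0,"hand": 0.1},{"delta_pos": [0,0,0],"spin": 0,"hand": 0.1},{"delta_pos": [0,0,0],"spin": 0,"hand": 0.1},{"delta_pos": [0,0,0],"spin": 0,"hand": 0.1},{"delta_pos": [0,0,0],"spin": 0,"hand": 0.1},{"delta_pos": [0,0,0],"spin": 0,"hand": 0.1}]}}

```text
time_s: 22.6
tcp_pos: [0.5736, 0.1012, 0.3546]
tool_rot: [0.644, 0.765, 0.0, 0.0]
wrist_force: [-0.4, -0.2, 0.7]
opening: 0.0471
finger_force: 0.0
```

```bash
python3 g.py .609 .114 .259 .175
```

```text
t22.60 tcp [0.5736 0.1012 0.3546] th0.1705 q [ 0.12  0.11  0.99 -0.    2.04 -0.05] F [-0.4 -0.2  0.7] op0.0471 ff0.0 tilt [0.0005 0.    ]
delta [0.0066 0.037  0.0956] spin -0.0045
```

Request:
{"op": "carry_out", "data": {"plan": [{"delta_pos": [0.0065,0.037,0],"spin": -0.0045,"hand": 0.1},{"delta_pos": [0,0,0.01],"spin": 0,"hand": 0.1},{"delta_pos": [0,0,0.02],"spin": 0,"hand": 0.1},{"delta_pos": [0,0,0.025],"spin": 0,"hand": 0.1},{"delta_pos": [0,0,0.02],"spin": 0,"hand": 0.1},{"delta_pos": [0,0,0.0125],"spin": 0,"hand": 0.1},{"delta_pos": [0,0,0.007],"spin": 0,"hand": 0.1},{"delta_pos": [0,0,0],"spin": 0,"hand": 0.1}]}}

```text
time_s: 23.6
tcp_pos: [0.6091, 0.1139, 0.2598]
tool_rot: [0.643, 0.766, -0.0, -0.0]
wrist_force: [0.4, 0.2, 0.7]
opening: 0.0468
finger_force: 0.0
```

Request:
{"op": "carry_out", "data": {"plan": [{"delta_pos": [0,0,0],"spin": 0,"hand": -0.2},{"delta_pos": [0,0,0],"spin": 0,"hand": -0.4},{"delta_pos": [0,0,0],"spin": 0,"hand": -0.6},{"delta_pos": [0,0,0],"spin": 0,"hand": -0.8},{"delta_pos": [0,0,0],"spin": 0,"hand": -0.9},{"delta_pos": [0,0,0],"spin": 0,"hand": -1},{"delta_pos": [0,0,0],"spin": 0,"hand": -1},{"delta_pos": [0,0,0],"spin": 0,"hand": -1}], "force": 40}}

```text
time_s: 24.6
tcp_pos: [0.6136, 0.1147, 0.2609]
tool_rot: [0.643, 0.766, 0.005, 0.004]
wrist_force: [20.0, 4.1, -0.4]
opening: 0.0112
finger_force: 42.5
```

```bash
python3 g.py .609 .114 .259 .175; python3 -c "
from bench import r;print(r.state()['ft_torque'])"
```

```text
t24.60 tcp [0.6136 0.1147 0.2609] th0.1750 q [ 0.13  0.16  1.11  0.    1.87 -0.04] F [20.   4.1 -0.4] op0.0112 ff42.5 tilt [0.0117 0.002 ]
delta [ 0.0001 -0.0047  0.0018] spin 0.0000
[ 0.47633713 -2.44425101 -0.03368461]
```

Gripped: the opening is 11 mm. The paddle sits about 4.5 mm further along tool y than commanded, so I shift there to relieve the side force before turning.

Request:
{"op": "carry_out", "data": {"plan": [{"delta_pos": [0,0.0025,0],"spin": 0,"hand": -1},{"delta_pos": [0,0.002,0],"spin": 0,"hand": -1},{"delta_pos": [0,0,0],"spin": 0,"hand": -1},{"delta_pos": [0,0,0],"spin": 0,"hand": -1},{"delta_pos": [0,0,0],"spin": 0.04,"hand": -1},{"delta_pos": [0,0,0],"spin": 0.06,"hand": -1},{"delta_pos": [0,0,0],"spin": 0.08,"hand": -1},{"delta_pos": [0,0,0],"spin": 0.08,"hand": -1}]}}

```text
time_s: 25.6
tcp_pos: [0.6133, 0.1147, 0.2608]
tool_rot: [0.737, 0.675, 0.0, 0.0]
wrist_force: [-3.2, 0.2, 5.8]
opening: 0.0112
finger_force: 43.1
```

```bash
python3 g.py .609 .114 .259 .175; python3 -c "
from bench import r;print(r.state()['ft_torque'])"
```

```text
t25.60 tcp [0.6133 0.1147 0.2608] th-0.0875 q [ 0.13  0.17  1.1  -0.    1.88  0.22] F [-3.2  0.2  5.8] op0.0112 ff43.1 tilt [0.0006 0.    ]
delta [-0.0011 -0.0043  0.0018] spin -0.2625
[-0.10211162  0.34345009  0.07191993]
```

Request:
{"op": "carry_out", "data": {"plan": [{"delta_pos": [0,0,0],"spin": 0.075,"hand": -1},{"delta_pos": [0,0,0],"spin": 0.075,"hand": -1},{"delta_pos": [0,0,0],"spin": 0.075,"hand": -1},{"delta_pos": [0,0,0],"spin": 0.075,"hand": -1},{"delta_pos": [0,0,0],"spin": 0.075,"hand": -1},{"delta_pos": [0,0,0],"spin": 0.075,"hand": -1},{"delta_pos": [0,0,0],"spin": 0.075,"hand": -1},{"delta_pos": [0,0,0],"spin": 0,"hand": -1}]}}

```text
time_s: 26.6
tcp_pos: [0.6125, 0.1151, 0.2608]
tool_rot: [0.887, 0.462, -0.001, -0.001]
wrist_force: [-5.2, 1.1, 6.3]
opening: 0.0111
finger_force: 43.2
```

Request:
{"op": "carry_out", "data": {"plan": [{"delta_pos": [0,0,0],"spin": 0,"hand": -1},{"delta_pos": [0,0,0],"spin": 0,"hand": -1},{"delta_pos": [0,0,0],"spin": 0.08,"hand": -1},{"delta_pos": [0,0,0],"spin": 0.08,"hand": -1},{"delta_pos": [0,0,0],"spin": 0.08,"hand": -1},{"delta_pos": [0,0,0],"spin": 0.08,"hand": -1},{"delta_pos": [0,0,0],"spin": 0.08,"hand": -1},{"delta_pos": [0,0,0],"spin": 0.08,"hand": -1}]}}

```text
time_s: 27.6
tcp_pos: [0.6119, 0.1157, 0.2608]
tool_rot: [0.971, 0.237, -0.001, -0.001]
wrist_force: [-8.8, 3.1, 5.2]
opening: 0.0113
finger_force: 43.2
```

```bash
python3 g.py .609 .114 .259 -1.396; python3 -c "
from bench import r;print(r.state()['ft_torque'])"
```

```text
t27.60 tcp [0.6119 0.1157 0.2608] th-1.0913 q [0.13 0.16 1.1  0.   1.88 1.22] F [-8.8  3.1  5.2] op0.0113 ff43.2 tilt [-0.0026  0.0013]
delta [-0.0034  0.0001  0.0018] spin 0.3047
[ 0.30576272  1.2041881  -0.00857863]
```

Tracking well. Next are clicks two and three, ending at θ = .175 − 2.356 = −2.181.

Request:
{"op": "carry_out", "data": {"plan": [{"delta_pos": [0,0,0],"spin": 0.08,"hand": -1},{"delta_pos": [0,0,0],"spin": 0.08,"hand": -1},{"delta_pos": [0,0,0],"spin": 0.08,"hand": -1},{"delta_pos": [0,0,0],"spin": 0.065,"hand": -1},{"delta_pos": [0,0,0],"spin": 0,"hand": -1},{"delta_pos": [0,0,0],"spin": 0,"hand": -1},{"delta_pos": [0,0,0],"spin": 0.08,"hand": -1},{"delta_pos": [0,0,0],"spin": 0.08,"hand": -1}]}}

```text
time_s: 28.6
tcp_pos: [0.6117, 0.1165, 0.2608]
tool_rot: [1.0, 0.008, -0.001, -0.001]
wrist_force: [-8.9, 5.2, 6.6]
opening: 0.0111
finger_force: 43.2
```

Request:
{"op": "carry_out", "data": {"plan": [{"delta_pos": [0,0,0],"spin": 0.08,"hand": -1},{"delta_pos": [0,0,0],"spin": 0.08,"hand": -1},{"delta_pos": [0,0,0],"spin": 0.08,"hand": -1},{"delta_pos": [0,0,0],"spin": 0.08,"hand": -1},{"delta_pos": [0,0,0],"spin": 0.08,"hand": -1},{"delta_pos": [0,0,0],"spin": 0.08,"hand": -1},{"delta_pos": [0,0,0],"spin": 0.08,"hand": -1},{"delta_pos": [0,0,0],"spin": 0.065,"hand": -1}]}}

```text
time_s: 29.6
tcp_pos: [0.612, 0.1175, 0.2608]
tool_rot: [0.954, -0.299, -0.002, -0.002]
wrist_force: [-7.0, 8.9, 6.0]
opening: 0.0113
finger_force: 43.2
```

Request:
{"op": "carry_out", "data": {"plan": [{"delta_pos": [0,0,0],"spin": 0,"hand": -1},{"delta_pos": [0,0,0],"spin": 0,"hand": -1},{"delta_pos": [0,0,0],"spin": 0,"hand": -1},{"delta_pos": [0,0,0],"spin": 0,"hand": -1},{"delta_pos": [0,0,0],"spin": 0,"hand": -1},{"delta_pos": [0,0,0],"spin": 0,"hand": -1},{"delta_pos": [0,0,0],"spin": 0,"hand": -1},{"delta_pos": [0,0,0],"spin": 0,"hand": -1}]}}

```text
time_s: 30.6
tcp_pos: [0.612, 0.1175, 0.2608]
tool_rot: [0.955, -0.298, -0.001, -0.002]
wrist_force: [-6.7, 7.9, 7.0]
opening: 0.0112
finger_force: 43.2
```

```bash
python3 g.py .609 .114 .259 -2.181; python3 -c "
from bench import r;print(r.state()['ft_torque'])"
```

```text
t30.60 tcp [0.612  0.1175 0.2608] th-2.1764 q [0.13 0.16 1.1  0.   1.88 2.31] F [-6.7  7.9  7. ] op0.0112 ff43.2 tilt [-0.0019  0.0039]
delta [-0.0005  0.0046  0.0018] spin 0.0046
[ 1.04782499  1.01267869 -0.00969617]
```

The knob is at the third click, off by about 0.005 rad. I release, rise and move clear.

Request:
{"op": "carry_out", "data": {"plan": [{"delta_pos": [0,0,0],"spin": 0,"hand": -0.6},{"delta_pos": [0,0,0],"spin": 0,"hand": -0.4},{"delta_pos": [0,0,0],"spin": 0,"hand": -0.2},{"delta_pos": [0,0,0],"spin": 0,"hand": 0.1},{"delta_pos": [0,0,0],"spin": 0,"hand": 0.1},{"delta_pos": [0,0,0],"spin": 0,"hand": 0.1},{"delta_pos": [0,0,-0.01],"spin": 0,"hand": 0.1},{"delta_pos": [0,0,-0.02],"spin": 0,"hand": 0.1}]}}

```text
time_s: 31.6
tcp_pos: [0.6134, 0.1147, 0.2897]
tool_rot: [0.954, -0.3, -0.001, 0.0]
wrist_force: [1.2, 0.3, -0.5]
opening: 0.047
finger_force: 0.0
```

Request:
{"op": "carry_out", "data": {"plan": [{"delta_pos": [0,0,-0.025],"spin": 0,"hand": 0.1},{"delta_pos": [0,0,-0.03],"spin": 0,"hand": 0.1},{"delta_pos": [0,0,-0.03],"spin": 0,"hand": 0.1},{"delta_pos": [0,0,0],"spin": 0,"hand": 0.1},{"delta_pos": [0,0,0],"spin": -0.1,"hand": 0.1},{"delta_pos": [0,0,0],"spin": -0.1,"hand": 0.1},{"delta_pos": [0,0,0],"spin": -0.1,"hand": 0.1},{"delta_pos": [0,0,0],"spin": -0.1,"hand": 0.1}]}}

```text
time_s: 32.6
tcp_pos: [0.6136, 0.1148, 0.3732]
tool_rot: [0.995, -0.103, -0.001, 0.0]
wrist_force: [-0.2, -0.1, -0.4]
opening: 0.0471
finger_force: 0.0
```

```bash
python3 g.py .43 .08 .36 -1.777;python3 g.py .41 -.2 .36 -1.777
```

```text
t32.60 tcp [0.6136 0.1148 0.3732] th-1.7768 q [ 0.13  0.25  0.8  -0.    2.1   1.91] F [-0.2 -0.1 -0.4] op0.0471 ff0.0 tilt [-0.0019 -0.0003]
delta [-0.1726  0.0716  0.0136] spin 0.0002
t32.60 tcp [0.6136 0.1148 0.3732] th-1.7768 q [ 0.13  0.25  0.8  -0.    2.1   1.91] F [-0.2 -0.1 -0.4] op0.0471 ff0.0 tilt [-0.0019 -0.0003]
delta [-0.1349  0.3498  0.0137] spin 0.0002
```

Request:
{"op": "carry_out", "data": {"plan": [{"delta_pos": [-0.04,0.017,0],"spin": 0,"hand": 0.1},{"delta_pos": [-0.045,0.018,0],"spin": 0,"hand": 0.1},{"delta_pos": [-0.045,0.018,0],"spin": 0,"hand": 0.1},{"delta_pos": [-0.04,0.017,0],"spin": 0,"hand": 0.1},{"delta_pos": [0.008,0.05,0],"spin": 0,"hand": 0.1},{"delta_pos": [0.008,0.05,0],"spin": 0,"hand": 0.1},{"delta_pos": [0.008,0.05,0],"spin": 0,"hand": 0.1},{"delta_pos": [0.008,0.05,0],"spin": 0,"hand": 0.1}]}}

```text
time_s: 33.6
tcp_pos: [0.4221, -0.1221, 0.3736]
tool_rot: [0.995, -0.104, -0.0, -0.0]
wrist_force: [1.9, 0.2, 0.1]
opening: 0.0472
finger_force: 0.0
```

Request:
{"op": "carry_out", "data": {"plan": [{"delta_pos": [0.0,0.04,0],"spin": 0,"hand": 0.1},{"delta_pos": [0.0,0.04,0],"spin": 0,"hand": 0.1},{"delta_pos": [0.0,0.03,0],"spin": 0,"hand": 0.1},{"delta_pos": [0,0,0],"spin": 0,"hand": 0.1},{"delta_pos": [0,0,0],"spin": 0,"hand": 0.1},{"delta_pos": [0,0,0],"spin": 0,"hand": 0.1},{"delta_pos": [0,0,0],"spin": 0,"hand": 0.1},{"delta_pos": [0,0,0],"spin": 0,"hand": 0.1}]}}

```text
time_s: 34.6
tcp_pos: [0.3999, -0.2278, 0.3749]
tool_rot: [0.995, -0.104, 0.0, 0.0]
wrist_force: [-0.1, -0.9, -0.2]
opening: 0.047
finger_force: 0.0
```

```bash
python3 g.py
python3 - <<'E'
from bench import cams
import cv2,numpy as np
a=[]
for n,(u,v,w,h) in dict(side=(190,140,100,120),top=(190,140,100,120)).items():
    p=cams.capture(n)['pixels'][v:v+h,u:u+w,::-1]
    a.append(cv2.resize(p,(400,480),interpolation=cv2.INTER_CUBIC))
p=np.hstack(a);cv2.imwrite('pics/end.png',(255*(p/255.)**.55).astype(np.uint8))
E
```

```text
t34.60 tcp [ 0.3999 -0.2278  0.3749] th-1.7792 q [-0.59 -0.2   1.25  0.    2.09  1.19] F [-0.1 -0.9 -0.2] op0.0470 ff0.0 tilt [ 0.0003 -0.0002]
```

View pics/end.png

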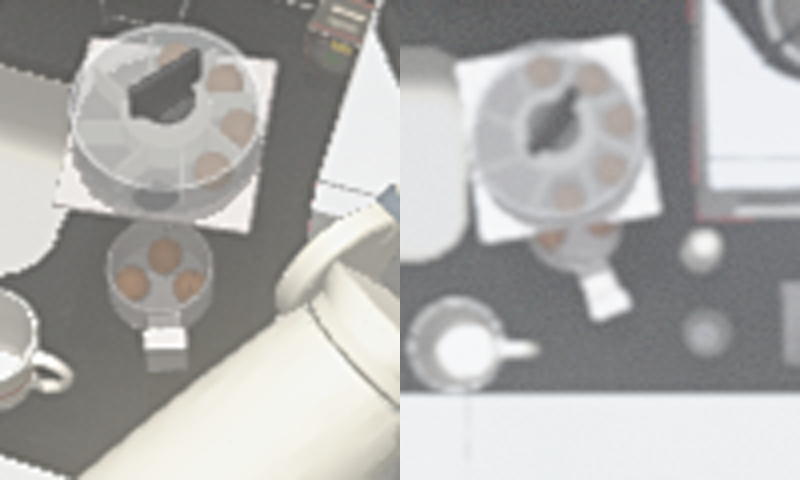

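The left half shows three walnuts in the bowl, at (133,283), (165,255) and (188,287). The paddle is turned by three clicks, and the bowl, mug, shaker and glass are in place. I'm handing the job in.

```bash
python3 -c "
from bench import r;print(r.finish_job())"
```

```text
the job is handed in; nothing more can be done
None
```

The bowl stands upright under the dispenser outlet with three walnuts in it, the knob is in its third click, nothing else in view looks moved, and the job was handed in at about 35 s with no verdict shown.

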